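# Hold the test coupler on the lab unit's tilted nipple

### The arm

A 6-joint arm with a two-finger parallel gripper is mounted at the origin on the work surface. World frame = base frame: x ahead of the robot, y to its left, z up, the work surface at z = 0. Lengths are in mm, angles in rad, forces in N, time in s.
With the tool pointing down it reaches from about 350 to 875 mm from the base axis. Payload 4.2 kg.
Tool frame: the origin (TCP) lies on the mounting face of the last link; the fingertips stand 173 mm ahead of it and the grasp point (between the pads) lies grip_point_offset ahead of it (grip_point_offset is the distance from the TCP to the grasp point, in mm); z points along the fingers, y is the line along which they close (so a half turn about z gives the same grasp; the last joint's range is limited). The gripper opens to 85 mm and grips with 20 to 120 N. Pads are 22 mm wide; open, the fingers measure 114 mm over their backs; the gripper's body (76 mm by 85 mm) begins 54 mm behind the grasp point. The pads swing forward as they close: fully open they stand 13 mm farther back than shut.
Start: joints at [1.492, 0.385, 0.008, 0, -1.194, -0.259], TCP at [207.1, 589.669, 404.712] pointing down, gripper open.
Joint ranges: [-3.14, 3.14], [-1.21, 2.06], [-1.07, 1.41], [-3.16, 2.05], [-2.99, -0.16], [-3.1, 3.1]. Speed limits (rad/s): [2.79, 2.79, 3.14, 3.14, 3.14, 3.14].

### API

Orientations are given as a unit quaternion [x, y, z, w].
In Python, from bench import read_state, get_image, job_done, recognise, place_of, grip_point_offset gives the robot as it stands. The module is installed in compiled form; this text tells all that it offers.
- The arm moves only by the tool carry_out, never from a script. Its arguments are lists of equal length, an entry for each row: "slide": the shift along the tool's x, y, z in m, a list of three; "roll": the turn about the tool's z in degrees; "claw": the finger opening in m, from 0 to 0.0854. A call has 1 to 8 rows; each row is the pose to reach, as a shift and turn from the pose commanded when the call began, along the tool's axes at that moment; what a row does not reach only later rows make up. A row lasts 1/8 s, in which the tool goes at most 62.5 mm and 10.7 degrees, less where a joint would pass 70% of its speed; a pose out of reach is approached as far as the arm can. A call with a gripper value outside its range is refused whole. The fingers move at their own pace and stop on an object; the grip force is fixed at half the most. Time passes only in rows, so rows that repeat a pose let the fingers close. It gives the time, the measured TCP pose, the force, the opening and the grip force at its end, in the units of the state.
- read_state(): the state, without advancing time (a new reading comes with each control period).
- get_image(name): name is "scene" or "top" or "wrist"; returns a dict with "img" (400x640x3 uint8, red, green, blue), "z_map" (400x640 float32, mm along the optical axis (not along the pixel's ray), 0 where there is no reading), "mtx" (3x3 intrinsics, pixels), "world_from_camera" (4x4, takes a point from camera to world coordinates); the wrist camera has in their place "T_tool_cam" (4x4, takes a point from camera to tool coordinates, whose origin is the TCP and whose axes are the flange's). Camera axes: x right, y up, looking along -z (the intrinsics and any distortion apply to the point x, -y, -z); pixel columns grow to the right and rows downward; lengths in mm; the calibration is good to about 2 mm. A picture is of the moment at which its call begins: read the wrist's pose just before it.
- job_done(): hands the job in; it is judged then, once.
Trained networks look in a picture, given as the dict that the camera call returned (one of the last four; its "shot" number tells which), for a name from the list of things; names that differ only in an ending like _2 or _b are one class to them, and where a whole thing is asked for, a point or a joint stands for the part that bears it (a point fixed in the world has none). Each returns a list of dicts, best first, with "conf" (0 to 1); they miss things now and then, are a little off and sometimes report something else, mostly with a low value. They report only what shows in the picture. A call takes as long as a camera call.
- recognise(picture, thing): "at" ([column, row] in pixels, amid what is visible of it).
- place_of(picture, thing): "at" ([column, row] in pixels: a listed point, or the origin of a listed thing).
The state is a dict: "clock": time; "joints": joint angles; "joint_vel": joint speeds; "joint_efforts": joint torques, N m; "position": TCP position; "ee_rot": TCP orientation; "contact_force": force on the tool from outside, world axes, zero at the start; "wrist_torque": the same for the moment, N m; "gripper_width": finger opening in mm; "grasp_force": force on a finger pad.
Only numpy, scipy, OpenCV 4.12 (cv2) and the standard library are available. Lean on these libraries where they do the work, as an engineer would, in place of code of your own. Each camera call takes 0.05 s, during which the arm holds its last target. There are 200 camera calls.

### The job

For the pressure check of the bench unit, take the metal test coupler from its parking dish and press its open bell squarely onto the tilted nipple on the unit's sloping front, along the nipple's own axis, until it snaps and the bell is home against the round boss. Finish while still holding the coupler there against the nipple's spring: do not let go. Leave the tube rack, the bottle, the open tub and the small steel cap where they stand.

Things in the scene. Friction and masses are not known exactly. Their poses are not given: they have to be found in the camera images.
- coupler: Loose metal coupler, about 160 g, 82 mm tall, upright in the dish, bell down. Origin: centre of the bell mouth; z up its axis. From the mouth: round steel bell 34 mm wide narrowing to 27, height 0-19 mm; square aluminium grip 24 x 24, faces across x and y, 19-74 mm; button 20 mm wide, 74-82 mm. Bore 25 mm wide at the mouth, 18 mm from 7 mm up, flat bottom 13 mm inside pushes the nipple.
- dock: The parking dish, grey plastic, fixed: foot disc 76 mm across and 3 mm thick with a round rim 54 mm outside, 44 mm inside, 10 mm high. Origin: centre of the underside, z up. The coupler's mouth stands on its floor, 4 mm above the table.
- unit: The bench pressure unit, white plastic, fixed, about 175 mm deep (x) by 170 mm wide (y): rear housing 90 mm high with a round gauge on top; before it a grey console face that slopes down towards the unit's front (-x), its normal leaning 30 degrees from vertical to -x. The boss with the nipple is its only fitting. Origin: centre of the underside, z up.
- boss_top (a point): Centre of the flat top of the round steel boss (34 mm across, 8 mm high) in the middle of the console face, 69 mm above the table. It is fixed to the unit; its z axis is the nipple's axis, outward, 30 degrees from vertical; x and y lie in the boss's top.
- nipple_tip (a point): Tip of the brass nipple, 22 mm out from the boss top along the axis when free; it moves inward with the nipple. Round head 12 mm across on a stem 9 mm thick. z axis outward along the nipple.
- nipple (a joint): How far the nipple is pushed in along its axis, m: 0 free, stop at 0.0105. The push starts at 5 N, peaks at about 10 N near 0.002, then the detent snaps through and it falls to about 2 N near 0.006; it rises again to about 7 N at 0.008 and is stopped between 0.008 and 0.009, where the coupler's rim meets the boss. It always springs back out when released.
- rack: Bystander: blue tube rack with ten capped tubes, 160 x 70 mm, 101 mm high; origin centre of underside. Leave alone.
- bottle: Bystander: white bottle, 60 mm across, 110 mm tall; origin centre of underside. Leave alone.
- tub: Bystander: open turquoise tub, 120 x 100 mm, 70 mm high; origin centre of underside. Leave alone.
- cap: Bystander: small steel cap, 32 mm across, 22 mm high, with no bell and no square grip; origin centre of underside. Leave alone.

How it is judged (in metres and radians):
On the way, in this order (a step that is already met when the one before it is completed fails the run):
1. the coupler is lifted clear of its dish in the fingers (z of coupler in the frame of dock above 0.03 m and contact force between the fingers and coupler above 2 N and value of joint nipple below 0.002 m), for 0.1 s.
2. the coupler is pressed squarely onto the nipple past its snap (value of joint nipple above 0.006 m and angle between the z axis of coupler and the z axis of boss_top, either way round below 0.14 rad and z of coupler in the frame of boss_top between -0.003 and 0.006 m and x of coupler in the frame of boss_top between -0.006 and 0.006 m and y of coupler in the frame of boss_top between -0.006 and 0.006 m and contact force between the fingers and coupler above 2 N), for 0.2 s.
At the end, for the whole second after the job is handed in: The fingers still hold the coupler (over 2 N) and it is still (below 20 mm/s); its axis is within 8 degrees of the nipple's, its mouth centre within 6 mm sideways of the boss centre and from 3 mm below to 6 mm above the boss top; the nipple stays pushed in more than 6 mm, past its snap (all of step 2 and linear speed of coupler below 0.02 m/s); the arm keeps its last pose, push and grip.
It fails at once if the rack is moved by more than 25 mm or tipped (distance of rack from where it was at the start of the episode above 0.025 m or angle between rack's own z axis and vertical above 0.3 rad).
It fails at once if the bottle is moved by more than 25 mm or tipped (distance of bottle from where it was at the start of the episode above 0.025 m or angle between bottle's own z axis and vertical above 0.3 rad).
It fails at once if the tub is moved by more than 25 mm or tipped (distance of tub from where it was at the start of the episode above 0.025 m or angle between tub's own z axis and vertical above 0.3 rad).
It fails at once if the cap is moved by more than 25 mm or tipped (distance of cap from where it was at the start of the episode above 0.025 m or angle between cap's own z axis and vertical above 0.3 rad).
It also fails if it takes over 35 s, if anything falls off the work surface, if the arm or the gripper's body presses on something with over 40 N, if the wrist force passes 120 N, or if a joint passes its speed limit or range.

## Working session

There is one attempt and no reset: what is moved stays moved. The work goes in short steps, Python scripts to look and compute and a tool call to move; the robot and the scene stay as the last step left them, time stands still between calls to the robot, and variables do not carry over. Pictures are saved under pics/ and viewed, at most 10 in all, crops included, and the job is handed in when it is done.

Besides the shell and the picture viewer there is one more tool, called after "Emit:" as name(argument=value, ...), one argument or row to a line, values as JSON. carry_out: Moves the arm, as the interface text tells. Its arguments: {"type":"object","properties":{"slide":{"type":"array"},"roll":{"type":"array"},"claw":{"type":"array"}},"required":["slide","roll","claw"]}

```bash
mkdir -p pics; cat > h.py <<'E'
import numpy as np, cv2
from bench import *
from scipy.spatial.transform import Rotation as R
def tcp():
    s=read_state(); T=np.eye(4); T[:3,:3]=R.from_quat(s["ee_rot"]).as_matrix(); T[:3,3]=s["position"]; return s,T
def shot(n):
    s,T=tcp(); p=get_image(n)
    p["W"]=T@np.array(p["T_tool_cam"]) if n=="wrist" else np.array(p["world_from_camera"]); return p
def ray(p,uv):
    K=np.array(p["mtx"]); d=np.linalg.inv(K)@[uv[0],uv[1],1]; d=np.array([d[0],-d[1],-1])
    return p["W"][:3,3], p["W"][:3,:3]@d
def atz(p,uv,z):
    o,d=ray(p,uv); return o+d*(z-o[2])/d[2]
def depth(p,uv):
    c,r=int(round(uv[0])),int(round(uv[1])); w=p["z_map"][r-1:r+2,c-1:c+2]; w=w[w>0]
    o,d=ray(p,uv); return o+d*np.median(w) if w.size else None
def save(p,f): cv2.imwrite(f,p["img"][...,::-1])
E
python3 - <<'E'
from h import *
np.set_printoptions(precision=1,suppress=True)
s,T=tcp(); print(s["position"],T[:3,:3].round(3),grip_point_offset if not callable(grip_point_offset) else grip_point_offset(),s["gripper_width"])
Z=dict(coupler=4,dock=0,unit=0,boss_top=69,nipple_tip=88,rack=0,bottle=0,tub=0,cap=0)
for n in("scene","top"):
    p=shot(n); save(p,f"pics/{n}0.png"); print(n,list(p.keys()),p["W"][:3,3])
    for t,z in Z.items():
        for r in place_of(p,t)[:2]: print(t,round(r["conf"],2),np.array(r["at"]),atz(p,r["at"],z),depth(p,r["at"]))
E
```

```text
[207.  589.5 403.6] [[ 0.9 -0.3 -0. ]
 [-0.3 -0.9 -0. ]
 [ 0.   0.  -1. ]] 154.70000000000002 85.07906446304114
scene ['img', 'z_map', 'mtx', 'world_from_camera', 'shot', 'W'] [1007.3 -591.1  822.2]
coupler 0.74 [255.4 249.9] [ 491.8 -149.     4. ] [ 498.2 -154.5   14.2]
coupler 0.58 [381.7 255.7] [761.5  27.1   4. ] [770.4   4.7  33.6]
dock 0.83 [258.8 252.6] [ 502.2 -148.2    0. ] [ 505.2 -150.8    4.9]
unit 0.84 [348.  186.1] [546.5 200.   -0. ] [586.1 132.   70.6]
boss_top 0.44 [338.9 162.8] [508.2 202.7  69. ] [510.4 199.2  72.3]
nipple_tip 0.37 [336.4 158.6] [504.2 194.2  88. ] [483.9 226.   58.3]
rack 0.95 [402.1 156.3] [608.6 425.8   0. ] [615.7 407.7  14.6]
rack 0.71 [348.1 186.7] [548.2 198.   -0. ] [586.7 131.7  69. ]
bottle 0.63 [381.  258.9] [764.   20.1   0. ] [770.8   3.1  22.9]
tub 0.95 [203.5 359.1] [ 598.9 -426.     0. ] [ 600.9 -426.8    4. ]
cap 0.45 [271.4 205.6] [416.5   0.4   0. ] [424.4  -7.5  11. ]
top ['img', 'z_map', 'mtx', 'world_from_camera', 'shot', 'W'] [ 489.5   16.4 1690.2]
coupler 0.48 [360.  224.2] [ 494.8 -146.4    4. ] [ 494.6 -139.    80.1]
dock 0.81 [361.3 225.2] [ 491.3 -151.4    0. ] [ 491.3 -142.9   85.9]
dock 0.74 [310.9 149.6] [757.9  31.5   0. ] [744.6  30.7  83.9]
unit 0.78 [260.8 209.5] [541.3 205.4   0. ] [539.  197.   75.1]
boss_top 0.63 [263.  220.3] [502.7 189.4  69. ] [502.6 187.7  85.7]
rack 0.84 [198.  188.3] [613.  429.5   0. ] [605.6 404.7 101.4]
bottle 0.72 [312.5 150.4] [755.1  25.7   0. ] [741.9  25.3  84.2]
tub 0.9 [442.2 195.7] [ 600.7 -438.3    0. ] [ 600.4 -437.4    3.4]
tub 0.36 [200.  187.7] [615.3 422.4   0. ] [609.1 402.7  82.1]
cap 0.52 [314.9 245.2] [418.3  11.8   0. ] [419.3  11.9  23.8]
```

View pics/scene0.png

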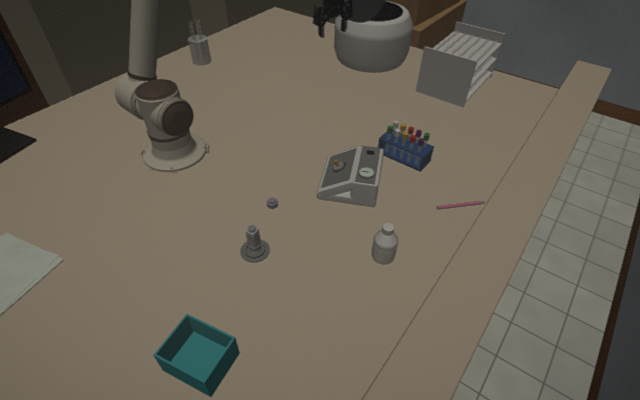

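```bash
python3 - <<'E'
from h import *
np.set_printoptions(precision=3,suppress=True)
_,T=tcp(); print(T)
for n in("scene","top"):
    p=shot(n); K=np.array(p["mtx"]); h,w=p["z_map"].shape
    u,v=np.meshgrid(np.arange(w),np.arange(h)); z=p["z_map"].astype(float)
    P=np.stack([(u-K[0,2])/K[0,0]*z,-(v-K[1,2])/K[1,1]*z,-z],-1)@p["W"][:3,:3].T+p["W"][:3,3]
    m=(z>0)&(abs(P[...,0]-495)<75)&(abs(P[...,1]-195)<75)&(P[...,2]>25)&(P[...,2]<85)
    Q=P[m]; 
    best=None; rng=np.random.default_rng(0)
    for _ in range(500):
        a=Q[rng.choice(len(Q),3,False)]; nn=np.cross(a[1]-a[0],a[2]-a[0]); L=np.linalg.norm(nn)
        if L<100: continue
        nn/=L; nn*=np.sign(nn[2]); 
        if not .75<nn[2]<.95: continue
        i=abs((Q-a[0])@nn)<2
        if best is None or i.sum()>best.sum(): best=i
    c=Q[best].mean(0); nn=np.linalg.svd(Q[best]-c,full_matrices=False)[2][2]; nn*=np.sign(nn[2])
    print(n,len(Q),best.sum(),c,nn,"tilt",np.degrees(np.arccos(nn[2])),"yaw",np.degrees(np.arctan2(-nn[1],-nn[0])))
    m=(z>0)&(abs(P[...,0]-494)<40)&(abs(P[...,1]+148)<40)&(P[...,2]>72)&(P[...,2]<92); print("top of coupler",P[m].mean(0),m.sum())
E
```

```text
[[  0.944  -0.331  -0.    207.077]
 [ -0.331  -0.944   0.    589.667]
 [ -0.     -0.     -1.    404.727]
 [  0.      0.      0.      1.   ]]
scene 941 680 [512.871 189.213  61.877] [-0.459 -0.207  0.864] tilt 30.26606587170543 yaw 24.299642262769012
top of coupler [ 490.518 -150.644   80.996] 93
top 1187 476 [510.437 195.067  61.579] [-0.43 -0.2   0.88] tilt 28.322297908830784 yaw 24.940594282186083
top of coupler [ 488.151 -146.214   81.784] 44
```

Emit:
carry_out(
  slide=[
    [0.038,0.045,0],
    [0.076,0.09,0],
    [0.114,0.135,0],
    [0.152,0.18,0],
    [0.19,0.225,0],
    [0.228,0.27,0],
    [0.266,0.315,0],
    [0.304,0.36,0],
  ],
  roll=[0,0,0,0,0,0,0,0],
  claw=[0.085,0.085,0.085,0.085,0.085,0.085,0.085,0.085],
)

```text
clock: 2.1
position: [374.8, 147.4, 405.3]
ee_rot: [0.986, -0.168, 0.001, -0.001]
contact_force: [0.9, -0.4, -0.0]
gripper_width: 84.8
grasp_force: 0.0
```

Emit:
carry_out(
  slide=[
    [0.038,0.045,0],
    [0.076,0.09,0],
    [0.114,0.135,0],
    [0.152,0.18,0],
    [0.19,0.225,0],
    [0.207,0.243,0],
    [0.207,0.243,0],
  ],
  roll=[0,0,0,0,0,0,0],
  claw=[0.085,0.085,0.085,0.085,0.085,0.085,0.085],
)

```text
clock: 2.98
position: [489.7, -150.1, 404.3]
ee_rot: [0.985, -0.17, -0.0, 0.0]
contact_force: [-0.7, 0.5, -1.2]
gripper_width: 85.1
grasp_force: 0.0
```

```bash
cat > look.py <<'E'
from h import *
import sys
np.set_printoptions(precision=1,suppress=True)
s,T=tcp(); print(s["clock"],T[:3,3],"toolx deg",np.degrees(np.arctan2(T[1,0],T[0,0])))
p=shot("wrist"); save(p,sys.argv[1]); print(np.array(p["T_tool_cam"]),np.array(p["mtx"])[0,0])
for a in sys.argv[2:]:
    t,z=a.split(":")
    for r in place_of(p,t)[:2]: print(t,round(r["conf"],2),np.array(r["at"]),atz(p,r["at"],float(z)),depth(p,r["at"]))
E
python3 look.py pics/w1.png coupler:4 dock:0
```

```text
2.975 [ 489.7 -150.1  404.3] toolx deg -19.541347764838985
[[ 0.   0.9  0.3 82.2]
 [ 1.  -0.   0.  -0. ]
 [ 0.   0.3 -0.9 31.3]
 [ 0.   0.   0.   1. ]] 289.8399514703967
coupler 0.55 [313.4 173.2] [ 486.3 -142.     4. ] [ 499.6 -147.8   64.6]
dock 0.88 [320.5 166.1] [ 491.2 -153.6    0. ] [ 500.7 -156.6   46.7]
```

View pics/w1.png

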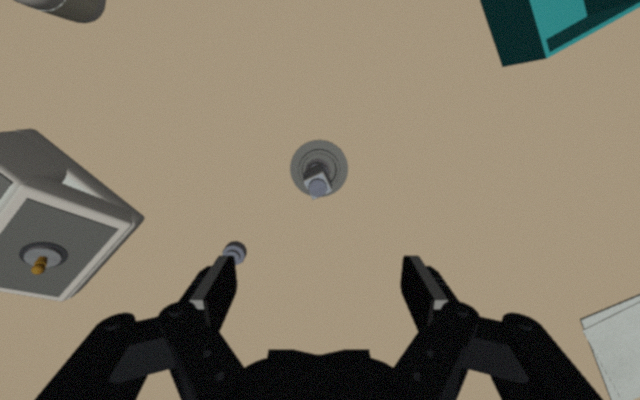

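```bash
python3 -c "
import cv2
i=cv2.imread('pics/w1.png')[135:210,280:360]; i=cv2.convertScaleAbs(i,alpha=1.6)
cv2.imwrite('pics/w1c.png',cv2.resize(i,None,fx=7,fy=7,interpolation=2))"
```

```text
(no output)
```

View pics/w1c.png

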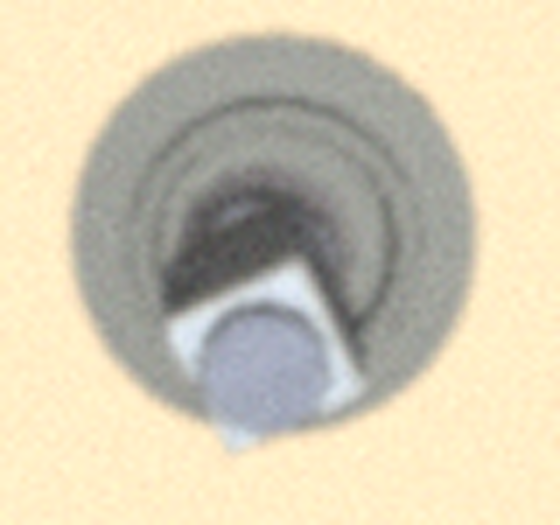

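```bash
python3 - <<'E'
from h import *
np.set_printoptions(precision=1,suppress=True)
p=shot("wrist")
C=np.array([[172,325],[305,258],[365,380],[235,447]])/7+[280,135]-.4
W=np.array([atz(p,c,78) for c in C]); print(W, W.mean(0))
for i in range(4):
    d=W[(i+1)%4]-W[i]; print(np.linalg.norm(d), np.degrees(np.arctan2(d[1],d[0]))%90)
F=np.array([[80,235],[275,35],[475,235],[278,430]])/7+[280,135]-.4
print(np.array([atz(p,c,3) for c in F]),"dock")
E
```

```text
[[ 497.1 -134.9   78. ]
 [ 500.3 -157.2   78. ]
 [ 479.4 -159.6   78. ]
 [ 475.8 -137.4   78. ]] [ 488.1 -147.3   78. ]
22.450754255269196 7.997708024738088
21.03712333902142 6.64041458886706
22.505404752382507 9.132426831549353
21.4839058132885 6.534628249546014
[[ 501.4 -114.5    3. ]
 [ 524.  -160.8    3. ]
 [ 477.1 -183.8    3. ]
 [ 453.2 -136.7    3. ]] dock
```

Emit:
carry_out(
  slide=[
    [-0.0015,-0.0015,0.03],
    [-0.0015,-0.0015,0.07],
    [-0.0015,-0.0015,0.11],
    [-0.0015,-0.0015,0.14],
    [-0.0015,-0.0015,0.165],
    [-0.0015,-0.0015,0.185],
    [-0.0015,-0.0015,0.195],
    [-0.0015,-0.0015,0.195],
  ],
  roll=[-9,-18,-27,-27,-27,-27,-27,-27],
  claw=[0.085,0.085,0.085,0.085,0.085,0.085,0.085,0.085],
)

```text
clock: 4.18
position: [488.5, -146.1, 209.7]
ee_rot: [0.998, 0.067, -0.0, 0.0]
contact_force: [-0.0, -0.1, -0.1]
gripper_width: 85.1
grasp_force: 0.0
```

Emit:
carry_out(
  slide=[
    [0,0,0],
    [0,0,0],
    [0,0,0],
    [0,0,0],
    [0,0,0],
    [0,0,0],
  ],
  roll=[0,0,0,0,0,0],
  claw=[0.05,0.03,0.015,0.015,0.015,0.015],
)

```text
clock: 4.92
position: [488.7, -146.8, 210.2]
ee_rot: [0.998, 0.067, 0.0, 0.0]
contact_force: [-0.3, 0.3, 3.8]
gripper_width: 23.8
grasp_force: 62.5
```

```bash
python3 look.py pics/w2.png coupler:4; python3 -c "
import bench;print(bench.read_state()['joints'],bench.read_state()['gripper_width'])"
```

```text
4.925 [ 488.7 -146.8  210.2] toolx deg 7.657370878879245
[[ 0.   0.9  0.3 82.2]
 [ 1.  -0.   0.   0. ]
 [ 0.   0.3 -0.9 31.3]
 [ 0.   0.   0.   1. ]] 289.8399514703967
coupler 0.67 [314.2 235.8] [ 486.5 -144.3    4. ] [ 499.5 -143.    31.3]
[ 2.68588109e-02  4.28587037e-01 -5.08825449e-01  3.74693207e-04
 -6.32635107e-01  1.67727205e+00] 23.45826306501626
```

View pics/w2.png

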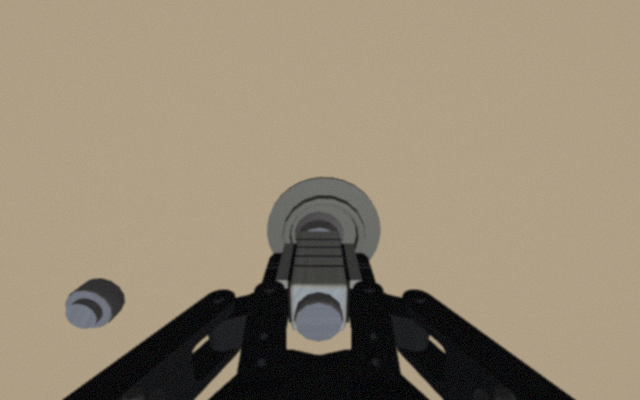

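Emit:
carry_out(
  slide=[
    [0,0,-0.004],
    [-0.005,0,-0.004],
    [-0.01,0,-0.004],
    [-0.015,0,-0.004],
    [-0.02,0,-0.004],
    [-0.025,0,-0.004],
    [-0.03,0,-0.004],
    [-0.03,0,-0.004],
  ],
  roll=[0,0,0,0,0,0,0,0],
  claw=[0.015,0.015,0.015,0.015,0.015,0.015,0.015,0.015],
)

```text
clock: 6.02
position: [464.6, -150.3, 216.5]
ee_rot: [0.998, 0.068, 0.011, 0.001]
contact_force: [10.9, 0.4, -1.6]
gripper_width: 23.2
grasp_force: 61.6
```

```bash
python3 look.py pics/w3.png coupler:7
```

```text
6.025 [ 464.6 -150.3  216.5] toolx deg 7.801505151864861
[[ 0.   0.9  0.3 82.2]
 [ 1.  -0.   0.   0. ]
 [ 0.   0.3 -0.9 31.3]
 [ 0.   0.   0.   1. ]] 289.8399514703967
coupler 0.96 [318.6 211.7] [ 482.7 -148.7    7. ] [ 491.5 -147.4   31.9]
```

View pics/w3.png

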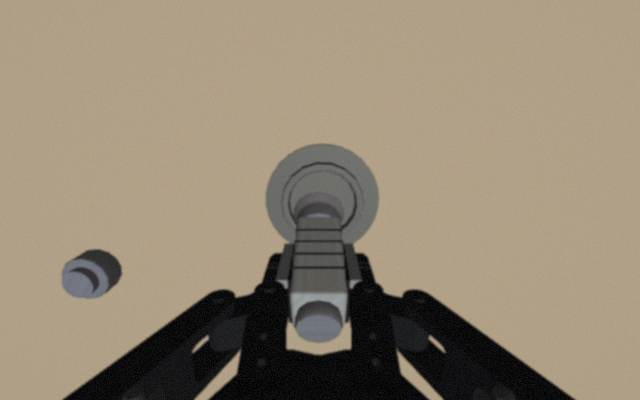

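```bash
cat > tilt.py <<'E'
from h import *
np.set_printoptions(precision=1,suppress=True)
def run(save_as=None):
    s,T=tcp(); p=shot("wrist"); 
    if save_as: save(p,save_as)
    K=np.array(p["mtx"]); C=np.array(p["T_tool_cam"]); z=p["z_map"].astype(float); h,w=z.shape
    u,v=np.meshgrid(np.arange(w),np.arange(h))
    P=np.stack([(u-K[0,2])/K[0,0]*z,-(v-K[1,2])/K[1,1]*z,-z],-1)@C[:3,:3].T+C[:3,3]
    m=(z>0)&(abs(P[...,1])<8)&(P[...,2]>138)&(P[...,2]<185)&(abs(P[...,0]-12)<22)
    Q=P[m][:,[0,2]]
    rng=np.random.default_rng(1); best=None
    for _ in range(300):
        a,b=Q[rng.choice(len(Q),2,False)]; d=b-a; L=np.linalg.norm(d)
        if L<15: continue
        n=np.array([d[1],-d[0]])/L; i=abs((Q-a)@n)<1.2
        if best is None or i.sum()>best.sum(): best=i
    c=Q[best].mean(0); d=np.linalg.svd(Q[best]-c,full_matrices=False)[2][0]; d*=np.sign(d[1])
    n=np.array([d[1],-d[0]])           # face normal, tool x/z
    ax=c-12*n                          # point on coupler axis
    print(s["clock"],"n",len(Q),best.sum(),"face c",c,"tilt in tool",np.degrees(np.arctan2(d[0],d[1])),"span",Q[best][:,1].min(),Q[best][:,1].max())
    tt=(154.7-ax[1])/d[1]; print("axis at tool z=154.7: x=",(ax+tt*d)[0])
    return T,p,P
if __name__=="__main__":
    import sys; run(sys.argv[1] if len(sys.argv)>1 else None)
E
python3 tilt.py
```

```text
6.125 n 2153 2138 face c [ 15.1 158.2] tilt in tool 14.145552555573913 span 138.03330446439793 184.99300088366297
axis at tool z=154.7: x= 1.7910016514771236
```

Emit:
carry_out(
  slide=[
    [0,0,0.003],
    [-0.004,0,0.003],
    [-0.008,0,0.003],
    [-0.012,0,0.003],
    [-0.016,0,0.003],
    [-0.016,0,0.003],
  ],
  roll=[0,0,0,0,0,0],
  claw=[0.015,0.015,0.015,0.015,0.015,0.015],
)

```text
clock: 6.92
position: [449.0, -152.8, 213.0]
ee_rot: [0.998, 0.068, 0.011, 0.001]
contact_force: [13.3, -2.4, -6.1]
gripper_width: 23.2
grasp_force: 60.5
```

```bash
python3 tilt.py
```

```text
6.925 n 2842 2730 face c [ 19.9 157.8] tilt in tool 28.078367152515202 span 138.003930244405 184.67808229699526
axis at tool z=154.7: x= 4.667707047562416
```

Emit:
carry_out(
  slide=[
    [-0.002,0,0],
    [-0.003,0,0],
    [-0.003,0,0],
    [0.003,0,-0.01],
    [0.003,0,-0.035],
    [0.003,0,-0.07],
    [0.003,0,-0.07],
  ],
  roll=[0,0,0,0,0,0,0],
  claw=[0.015,0.015,0.015,0.015,0.015,0.015,0.015],
)

```text
clock: 7.85
position: [445.8, -152.4, 282.6]
ee_rot: [0.998, 0.067, 0.002, 0.0]
contact_force: [-0.1, -0.2, -2.2]
gripper_width: 23.3
grasp_force: 61.4
```

```bash
python3 tilt.py pics/w4.png
```

```text
7.85 n 2841 2727 face c [ 19.9 157.4] tilt in tool 28.518448296996183 span 138.01771535575594 184.70376188779085
axis at tool z=154.7: x= 4.78699077634784
```

View pics/w4.png

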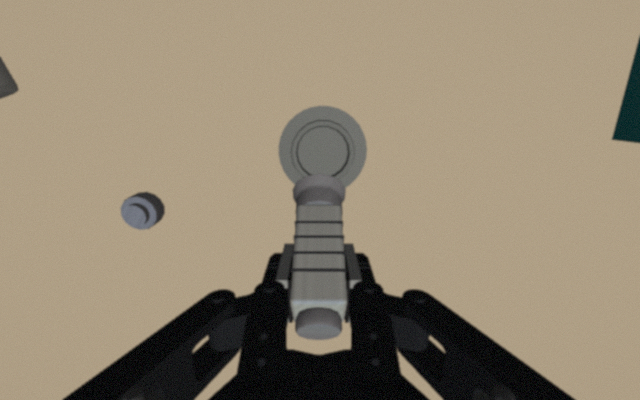

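```bash
cat > mouth.py <<'E'
from tilt import *
import sys
T,p,P=run()
th=np.radians(float(sys.argv[1])); x0=float(sys.argv[2])
d=np.array([np.sin(th),np.cos(th)]); n=np.array([d[1],-d[0]])
m=(p["z_map"]>0)&(abs(P[...,1])<5)&(P[...,2]<235)&(P[...,2]>120)
Q=P[m][:,[0,2]]-[x0,154.7]; s=Q@d; r=Q@n
for a in range(-44,64,3):
    i=(s>=a)&(s<a+3)
    if i.any(): print(a,i.sum(),np.percentile(r[i],[10,50,90]))
E
python3 mouth.py 28.5 4.8; python3 - <<'E'
from h import *
_,T=tcp();np.set_printoptions(precision=1,suppress=True)
p=shot("top")
print(T[:3,3]);
for n in("top","scene"):
  p=shot(n)
  for t in("boss_top","nipple_tip"):
    for r in place_of(p,t)[:1]: print(n,t,r["conf"],atz(p,r["at"],69 if t[0]=="b" else 88))
E
```

```text
7.9 n 2838 2720 face c [ 19.9 157.3] tilt in tool 28.479194370949006 span 138.03258508346326 184.63028476260064
axis at tool z=154.7: x= 4.794756337225237
-32 388 [-5.   3.1  8.7]
-29 189 [ 8.3  9.2 10.4]
-26 172 [ 8.5  9.3 10.4]
-23 235 [ 8.1 10.6 12.1]
-20 173 [11.2 11.9 12.6]
-17 157 [11.2 11.9 12.7]
-14 156 [11.2 12.  12.6]
-11 143 [11.3 12.  12.7]
-8 133 [11.3 12.3 13. ]
-5 128 [11.2 11.9 12.7]
-2 129 [11.4 12.  12.6]
1 120 [11.3 12.2 12.8]
4 107 [11.2 11.9 12.6]
7 107 [11.3 11.9 12.6]
10 102 [11.3 12.  12.8]
13 100 [11.4 12.  12.6]
16 96 [11.4 12.  12.7]
19 98 [11.3 12.  12.7]
22 80 [11.4 12.1 12.7]
25 87 [11.5 12.  12.6]
28 79 [11.4 11.9 12.6]
31 98 [10.9 12.  13.1]
34 75 [12.  12.9 13.8]
37 71 [12.  12.9 13.6]
40 68 [12.1 12.8 13.5]
43 82 [12.2 13.1 14.1]
46 96 [13.1 14.2 15.2]
49 80 [14.4 15.5 16.1]
52 3 [14.8 15.3 15.4]
[ 444.8 -152.4  280.1]
top boss_top 0.52 [516.9 189.7  69. ]
top nipple_tip 0.48 [ 493.2 -135.9   88. ]
scene boss_top 0.54 [504.6 196.   69. ]
scene nipple_tip 0.38 [503.1 193.9  88. ]
```

Emit:
carry_out(
  slide=[
    [0.006,-0.04,-0.03],
    [0.014,-0.09,-0.038],
    [0.022,-0.145,-0.038],
    [0.03,-0.2,-0.038],
    [0.038,-0.25,-0.038],
    [0.045,-0.295,-0.038],
    [0.049,-0.318,-0.038],
    [0.049,-0.318,-0.038],
  ],
  roll=[-3,-6,-9,-12,-15,-17,-17,-17],
  claw=[0.015,0.015,0.015,0.015,0.015,0.015,0.015,0.015],
)

```text
clock: 9.3
position: [452.1, 170.8, 318.3]
ee_rot: [0.977, 0.215, -0.0, 0.0]
contact_force: [0.7, -0.1, -1.1]
gripper_width: 23.4
grasp_force: 61.2
```

```bash
python3 look.py pics/w5.png boss_top:69 nipple_tip:88; python3 tilt.py
```

```text
9.3 [452.1 170.8 318.3] toolx deg 24.792536795936915
[[ 0.   0.9  0.3 82.2]
 [ 1.  -0.   0.   0. ]
 [ 0.   0.3 -0.9 31.3]
 [ 0.   0.   0.   1. ]] 289.8399514703967
boss_top 0.82 [325.3 131.8] [510.  191.8  69. ] [510.6 192.4  77.8]
nipple_tip 0.77 [325.5 149.9] [500.5 187.7  88. ] [500.4 187.6  87.3]
9.45 n 2856 2739 face c [ 19.8 157.3] tilt in tool 28.486870751585343 span 138.00840667178838 184.91814542996067
axis at tool z=154.7: x= 4.80972669309391
```

View pics/w5.png

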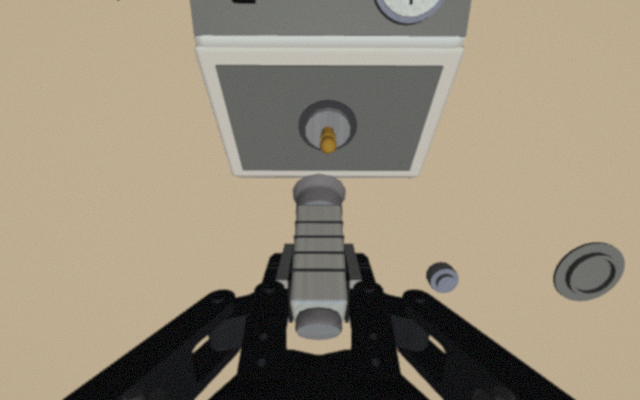

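```bash
cat > boss.py <<'E'
from tilt import *
T,p,P=run()
z=p["z_map"]; Rw=T[:3,:3]
u,v=np.meshgrid(np.arange(640),np.arange(400))
m=(z>0)&(u>235)&(u<425)&(v>72)&(v<168)
W=P@Rw.T+T[:3,3]; Q=W[m]
best=None; rng=np.random.default_rng(0)
for _ in range(400):
    a=Q[rng.choice(len(Q),3,False)]; n=np.cross(a[1]-a[0],a[2]-a[0]); L=np.linalg.norm(n)
    if L<300: continue
    n/=L; i=abs((Q-a[0])@n)<1.5
    if best is None or i.sum()>best.sum(): best=i
c=Q[best].mean(0); n=np.linalg.svd(Q[best]-c,full_matrices=False)[2][2]; n*=np.sign(n[2])
print("normal",n.round(3),"tilt",np.degrees(np.arccos(n[2])),"yaw",np.degrees(np.arctan2(-n[1],-n[0])),"inl",best.sum(),len(Q))
h=(Q-c)@n
B=Q[abs(h-8)<2]; N=Q[(h>15)&(h<34)]
ctr,rad=cv2.minEnclosingCircle(np.zeros((1,2),np.float32)) if 0 else (None,None)
e1=np.cross([0,0,1],n); e1/=np.linalg.norm(e1); e2=np.cross(n,e1)
q=np.c_[B@e1,B@e2]; lo,hi=np.percentile(q,[1,99],axis=0); mid=(lo+hi)/2
b=e1*mid[0]+e2*mid[1]+n*((c@n)+8)
print("boss extents",hi-lo,"centre",b,len(B))
qn=np.c_[N@e1,N@e2]; lo,hi=np.percentile(qn,[2,98],axis=0); print("nipple ext",hi-lo,"mid rel boss",(lo+hi)/2-mid,"hmax",h[(h>15)&(h<40)].max()-8)
print("in tool frame boss",Rw.T@(b-T[:3,3]),"axis",Rw.T@n)
E
python3 boss.py
```

```text
9.5 n 2853 2726 face c [ 19.8 157.2] tilt in tool 28.49971316460897 span 138.00822484632238 184.98921172227787
axis at tool z=154.7: x= 4.8221334695401135
normal [-0.5 -0.2  0.9] tilt 30.140093410297876 yaw 24.830229827510372 inl 15494 17885
boss extents [30.8 28.7] centre [511.5 191.   70.8] 695
nipple ext [10.5  9.3] mid rel boss [ 0.1 -0.3] hmax 20.69204823029571
in tool frame boss [ 63.8   4.2 247.6] axis [-0.5  0.  -0.9]
```

Emit:
carry_out(
  slide=[
    [0.005,0.004,-0.003],
    [0.01,0.004,0.006],
    [0.015,0.004,0.014],
    [0.02,0.004,0.023],
    [0.02,0.004,0.023],
  ],
  roll=[0,0,0,0,0],
  claw=[0.015,0.015,0.015,0.015,0.015],
)

```text
clock: 10.18
position: [472.0, 174.0, 294.4]
ee_rot: [0.977, 0.213, -0.001, 0.001]
contact_force: [-0.5, -0.1, -2.3]
gripper_width: 23.2
grasp_force: 61.2
```

```bash
sed -i 's/(v>72)&(v<168)/(v>60)\&(v<172)/' boss.py; python3 boss.py; python3 look.py pics/w6.png boss_top:69 nipple_tip:88;  python3 mouth.py 28.5 4.8 | tail -8
```

```text
10.175 n 2843 2724 face c [ 19.9 157.3] tilt in tool 28.525812202253768 span 138.00172810237538 184.78343831344986
axis at tool z=154.7: x= 4.7911393837531655
normal [-0.4 -0.2  0.9] tilt 27.920026737257263 yaw 24.76464922917419 inl 15015 20892
boss extents [30.1 21.9] centre [514.7 192.5  73.2] 370
nipple ext [9.  3.7] mid rel boss [ 0.2 -2.4] hmax 11.629003898075677
in tool frame boss [ 47.    0.9 221. ] axis [-0.5  0.  -0.9]
10.225 [472. 174. 295.] toolx deg 24.646283963942942
[[ 0.   0.9  0.3 82.2]
 [ 1.  -0.   0.   0. ]
 [ 0.   0.3 -0.9 31.3]
 [ 0.   0.   0.   1. ]] 289.8399514703967
boss_top 0.84 [321.5 162.3] [512.1 190.   69. ] [513.  190.4  73.9]
boss_top 0.59 [317.9 109.8] [542.1 206.4  69. ] [542.4 206.5  81.8]
nipple_tip 0.75 [319.4 187. ] [500.7 186.3  88. ] [506.1 188.9 108.7]
nipple_tip 0.41 [317.9 109.6] [542.6 206.6  88. ] [542.5 206.6  81.8]
31 96 [10.9 11.8 12.6]
34 76 [12.2 12.9 13.7]
37 73 [12.2 12.9 13.5]
40 70 [12.2 13.  13.6]
43 73 [12.5 13.1 13.8]
46 101 [13.  14.  15.2]
49 81 [14.3 15.3 16.3]
52 1 [15.2 15.2 15.2]
```

View pics/w6.png

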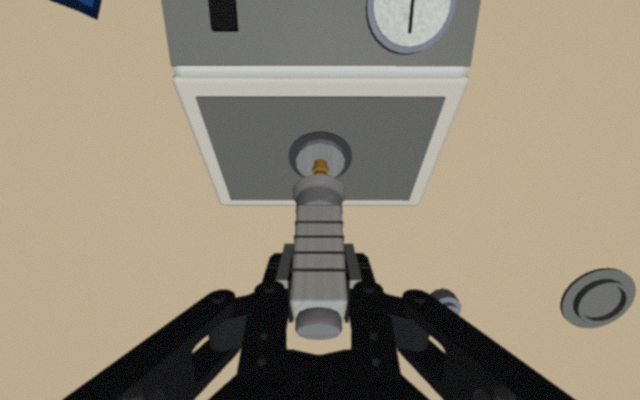

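Emit:
carry_out(
  slide=[
    [0.0025,0.001,0.0043],
    [0.005,0.001,0.0087],
    [0.0075,0.001,0.013],
    [0.009,0.001,0.0156],
    [0.009,0.001,0.0156],
  ],
  roll=[0,0,0,0,0],
  claw=[0.015,0.015,0.015,0.015,0.015],
)

```text
clock: 11.05
position: [480.6, 176.8, 279.8]
ee_rot: [0.977, 0.213, -0.0, 0.0]
contact_force: [0.2, 0.2, -1.3]
gripper_width: 23.4
grasp_force: 61.2
```

```bash
python3 tilt.py pics/w7.png
```

```text
11.05 n 2841 2725 face c [ 19.9 157.3] tilt in tool 28.60944103253227 span 138.0010574141566 184.90344149077325
axis at tool z=154.7: x= 4.78147603311964
```

View pics/w7.png

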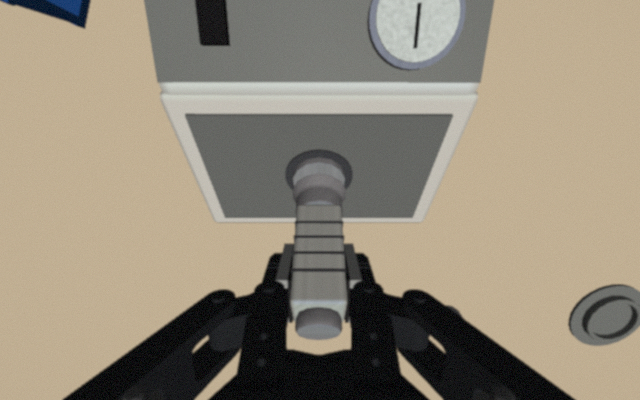

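Emit:
carry_out(
  slide=[
    [0.0015,0,0.0026],
    [0.003,0,0.0052],
    [0.0045,0,0.0078],
    [0.006,0,0.0104],
    [0.0075,0,0.013],
    [0.0085,0,0.0147],
    [0.0085,0,0.0147],
  ],
  roll=[0,0,0,0,0,0,0],
  claw=[0.015,0.015,0.015,0.015,0.015,0.015,0.015],
)

```text
clock: 11.98
position: [486.6, 179.6, 270.0]
ee_rot: [0.977, 0.214, -0.002, 0.001]
contact_force: [-20.8, -3.8, 34.9]
gripper_width: 23.2
grasp_force: 66.3
```

```bash
python3 tilt.py pics/w8.png; python3 mouth.py 28.5 4.8 | tail -8
```

```text
11.975 n 2845 2722 face c [ 19.9 157.2] tilt in tool 28.75487701781311 span 138.03840969150968 184.76413678468725
axis at tool z=154.7: x= 4.781564184385936
40 69 [12.3 13.  13.6]
43 82 [12.7 13.3 14. ]
46 104 [13.3 14.4 15.5]
49 70 [14.8 15.6 16.5]
52 32 [13.9 14.5 15.4]
55 836 [17.1 30.7 42.9]
58 665 [43.1 51.9 58.8]
61 321 [59.1 62.8 65.8]
```

Emit:
carry_out(
  slide=[
    [-0.001,0,-0.0015],
    [-0.001,0,-0.0015],
    [-0.001,0,-0.0015],
  ],
  roll=[0,0,0],
  claw=[0.015,0.015,0.015],
)

```text
clock: 12.45
position: [486.2, 179.4, 270.0]
ee_rot: [0.977, 0.214, -0.001, 0.001]
contact_force: [-13.7, -3.1, 24.1]
gripper_width: 23.6
grasp_force: 64.4
```

```bash
python3 tilt.py pics/w9.png; python3 -c "
import cv2;i=cv2.imread('pics/w9.png')[120:240,250:390];cv2.imwrite('pics/w9c.png',cv2.resize(i,None,fx=5,fy=5,interpolation=2))"
```

```text
12.45 n 2849 2726 face c [ 20.  157.4] tilt in tool 28.531424072245432 span 138.04959224848 184.9079591265831
axis at tool z=154.7: x= 4.8423076251826
```

View pics/w9c.png

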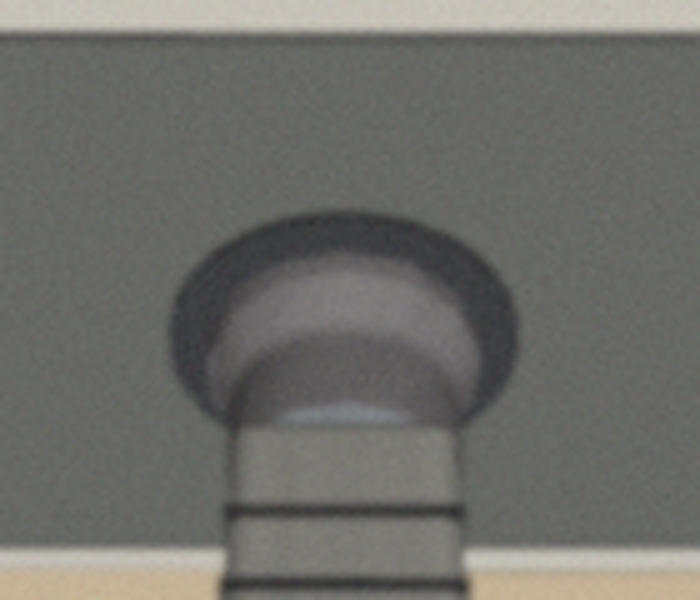

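```bash
cat > fin.py <<'E'
from tilt import *
T,p,P=run()
z=p["z_map"]; u,v=np.meshgrid(np.arange(640),np.arange(400))
m=(z>0)&(((u>210)&(u<275))|((u>365)&(u<430)))&(v>135)&(v<215)
Q=P[m]; c=np.median(Q,0)
for _ in range(4):
    n=np.linalg.svd(Q-Q.mean(0),full_matrices=False)[2][2]; n*=-np.sign(n[2]); h=(Q-Q.mean(0))@n; c=Q.mean(0); Q=Q[abs(h)<2]
print("console normal tool tilt",np.degrees(np.arctan2(-n[0],-n[2])),"y",np.degrees(n[1]),len(Q),m.sum(), "rms",h.std())
mouth=np.array([4.8+51.3*.477,0,154.7+51.3*.879]); print("mouth above console plane",(mouth-c)@n)
print("norm force",read_state()["contact_force"])
E
python3 fin.py
```

```text
12.5 n 2838 2720 face c [ 19.8 157.1] tilt in tool 28.68880808927731 span 138.01541342950466 184.6966207425315
axis at tool z=154.7: x= 4.800829984002322
console normal tool tilt 30.24246019486295 y 0.004060330801089169 10046 10072 rms 0.4762791274423104
mouth above console plane 7.004646269487208
norm force [-14.8  -2.9  23.6]
```

```bash
python3 -c "
from bench import *
print(job_done())"
```

```text
the job is handed in; nothing more can be done
None
```

The coupler is pressed onto the nipple and home against the boss, and I handed the job in with the fingers still holding it. By the last camera check its axis is about 1.6° off the nipple's and its mouth is within about 1 mm of the boss top. The push there is about 28 N. The hand-in gave no verdict, and the nipple's own travel could not be read directly.

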